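# Roll the bearing roller up the ramp into its cradle

### The job

Push the steel roller up the loading ramp with the fingertips, slowly and steadily, over the crest and home into the cradle against the stop plate, then move clear of it. Do not grip, lift or knock it and do not let it run back down the slope. Leave the specimens, the block, the case and the loupe around the ramp where they are.

Things in the scene. Friction and masses are not known exactly. Their poses are not given: they have to be found in the camera images.
- roller: solid steel bearing roller, a plain cylinder 44 mm in diameter and 70 mm long, about 0.3 kg, lying across the level entry at the foot of the ramp and free to roll. Origin at the middle of its axis, 22 mm above the lane; its own y axis is the cylinder axis (x and z turn as it rolls).
- ramp: fixed metal loading ramp with a cradle at its top, 234 mm long, 92 mm wide (118 over its screw feet). Origin on the table under its middle, x uphill along the lane, y across it to the left, z up. The lane is 76 mm wide; its side curbs stand only 10 mm above it (14 at the cradle), so fingers pass over them. At the foot, x -131 to -125 mm, is a lip 14 mm high above the table.
- foot (a point): middle of the lane where the slope begins, on its surface (ramp frame x -55, y 0, z 10 mm). Before it the entry is level, 10 mm above the table, back to x -125. After it the lane rises straight at 7 degrees to the crest. Smooth steel: left alone on the slope the roller runs back at once and is faster than 0.2 m/s after about 30 mm.
- seat (a point): where the middle of the roller's axis lies when it is home in the cradle against the stop plate (ramp frame x +69, y 0, z 41.5 mm). The upright stop plate spans the lane at x +91 to +103 mm, its top 50 mm above the table.
- specimen_a: black round mounted specimen, 30 mm diameter, 18 mm high, standing left of the ramp near its foot; origin at the centre of its underside. Leave alone.
- specimen_b: green round mounted specimen, 30 mm diameter, 18 mm high, standing left of the ramp near its middle; origin at the centre of its underside. Leave alone.
- block: flat bright steel reference block, 35 x 60 x 10 mm, lying right of the ramp near its foot; origin at the centre of its underside. Leave alone.
- case: closed black case, 72 x 110 x 34 mm, lying right of the ramp near its top; origin at the centre of its underside. Leave alone.
- loupe: black stand loupe, 36 mm diameter, 36 mm high, standing behind the stop plate, beyond the top of the ramp; origin at the centre of its underside. Leave alone.
- crest (a point): middle of the crest where the slope ends, on its surface (ramp frame x +55, y 0, z 23.5 mm). Behind it the lane steps 4 mm down to the level cradle floor, 19.5 mm above the table, x +55 to +91 mm, where the roller stays by itself.
Mind the look-alikes: they are no part of the job. Of the things that look like the roller, the middle-sized one is meant.

How it is judged:
By the outcome, as a careful person would: the job done as asked, in the order asked, and still so for the second after the job is handed in, with the robot touching nothing.
It also fails if it takes over 42 s, if anything falls off the work surface, if the arm or the gripper's body presses on something with over 40 N, if the wrist force passes 120 N, or if a joint passes its speed limit or range.

### The arm

A 7-joint arm with a two-finger parallel gripper is mounted at the origin on a cart in front of the work surface, level with it; the furniture and walls round the work are solid. World frame = base frame: x ahead of the robot, y to its left, z up, the work surface at z = 0. Lengths are in m, angles in rad, forces in N, time in s.
With the tool pointing down it reaches from about 0.425 to 0.95 m from the base axis. Payload 4.7 kg.
Tool frame: the origin (TCP) lies at the very end of the fingers, on their centre line; the grasp point (between the pads) lies 19 mm behind it (arm.pinch_z is the distance from the TCP to the grasp point, in m); z points along the fingers, y is the line along which they close (so a half turn about z gives the same grasp; the last joint's range is limited). The gripper opens to 85 mm and grips with 20 to 120 N. Pads are 22 mm wide; open, the fingers measure 114 mm over their backs; the gripper's body (76 mm by 85 mm) begins 54 mm behind the grasp point. The pads swing forward as they close: fully open they stand 13 mm farther back than shut.
Start: joints at [1.116, 0.469, -0.049, 1.532, 0.024, 1.141, -0.082], TCP at [0.279, -0.615, 0.231] pointing down, gripper open.
Joint ranges: [-2.59, 2.59], [-0.33, 1.99], [-1.39, 1.29], [0.1, 2.45], [-1.04, 4.18], [0.21, 1.99], [-2.66, 2.66]. Speed limits (rad/s): [2.57, 2.57, 3.14, 3.14, 3.14, 3.14, 3.14].

### API

Orientations are given as a unit quaternion [x, y, z, w].
In Python, from bench import arm gives the robot as it stands.
- The arm moves only by the tool step_arm, never from a script. Its argument "motion" is a list of rows, each a list of 5 numbers: the shift along the world's x, y, z in m, then the turn about the world's z in degrees, then the opening in per cent of the stroke, from 0 (shut) to 100 (fully open). A call has 1 to 20 rows; each row shifts and turns the commanded pose from where the row before left it; what a row does not reach is not made up. A row lasts 1/12 s, in which the tool goes at most 41.7 mm and 7.16 degrees, less where a joint would pass 70% of its speed; a pose out of reach is approached as far as the arm can. A call with a gripper value outside its range is refused whole. The fingers move at their own pace and stop on an object; "grip_force" is the grip in N (left out, the last holds). Time passes only in rows, so rows that do not move let the fingers close. It gives the time, the measured TCP pose, the force, the opening and the grip force at its end, in the units of the state.
- arm.sense(): the state, without advancing time (a new reading comes with each control period).
- arm.grab_frame(name): name is "scene" or "top" or "wrist"; returns a dict with "pixels" (384x512x3 uint8, red, green, blue), "depth" (384x512 float32, m along the optical axis (not along the pixel's ray), 0 where there is no reading), "camera_matrix" (3x3 intrinsics, pixels), "T" (4x4, takes a point from camera to world coordinates); the wrist camera has in their place "mount" (4x4, takes a point from camera to tool coordinates, whose origin is the TCP and whose axes are the flange's). Camera axes: x right, y down, z forward; pixel columns grow to the right and rows downward; lengths in m; the calibration is good to about 2 mm. A picture is of the moment at which its call begins: read the wrist's pose just before it.
- arm.close_job(): hands the job in; it is judged then, once.
The state is a dict: "time_s": time; "joints": joint angles; "joint_velocities": joint speeds; "joint_efforts": joint torques, N m; "eef_pos": TCP position; "orientation": TCP orientation; "force": force on the tool from outside, world axes, zero at the start; "torque": the same for the moment, N m; "finger_gap": opening from 0.0 (shut) to 1.0 (fully open); "grasp_force": force on a finger pad.
Only numpy, scipy, OpenCV 4.12 (cv2) and the standard library are available. Lean on these libraries where they do the work, as an engineer would, in place of code of your own. Each camera call takes 0.05 s, during which the arm holds its last target. There are 200 camera calls.

## Working session

There is one attempt and no reset: what is moved stays moved. The work goes in short steps, Python scripts to look and compute and a tool call to move; the robot and the scene stay as the last step left them, time stands still between calls to the robot, and variables do not carry over. Pictures are saved under pics/ and viewed, at most 10 in all, crops included, and the job is handed in when it is done.

Besides the shell and the picture viewer there is one more tool, called after "Emit:" by a JSON object that holds its "method" and its "body". step_arm: Moves the arm, as the interface text tells. Its arguments: {"type":"object","properties":{"motion":{"type":"array","items":{"type":"array","items":{"type":"number"}}},"grip_force":{"type":"number"}},"required":["motion"]}

```bash
mkdir -p pics
python3 - <<'E'
from bench import arm
import cv2,numpy as np
s=arm.sense();print(s['time_s'],s['eef_pos'],s['orientation'],s['finger_gap'],arm.pinch_z)
for n in('scene','top'):
    f=arm.grab_frame(n);np.savez('pics/'+n,**f)
    cv2.imwrite(f'pics/{n}0.png',cv2.resize(f['pixels'][:,:,::-1],(768,576)))
    print(n,f['T'].round(3).tolist(),f['camera_matrix'].round(1).tolist())
E
```

```text
0.0 [ 0.27857447 -0.61418289  0.23022592] [ 9.77421866e-01  2.11294799e-01 -2.37140417e-04 -9.73364418e-04] 1.004821966937642 0.0187
scene [[-0.762, -0.442, 0.474, 0.13], [-0.648, 0.532, -0.545, 0.157], [-0.012, -0.722, -0.692, 0.649], [0.0, 0.0, 0.0, 1.0]] [[464.8, 0.0, 251.2], [0.0, 464.8, 190.8], [0.0, 0.0, 1.0]]
top [[-0.015, -0.981, 0.192, 0.352], [-0.999, 0.01, -0.031, -0.292], [0.029, -0.192, -0.981, 0.884], [0.0, 0.0, 0.0, 1.0]] [[398.2, 0.0, 257.1], [0.0, 398.2, 190.9], [0.0, 0.0, 1.0]]
```

View pics/top0.png

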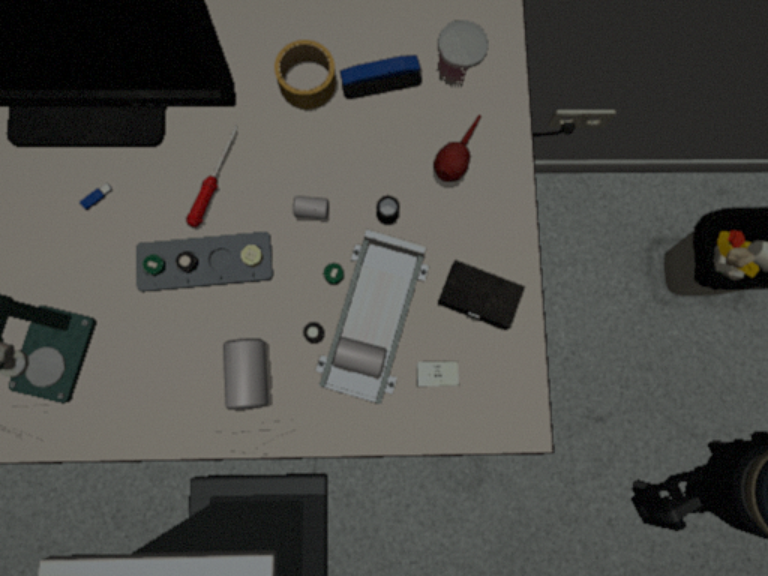

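View pics/scene0.png

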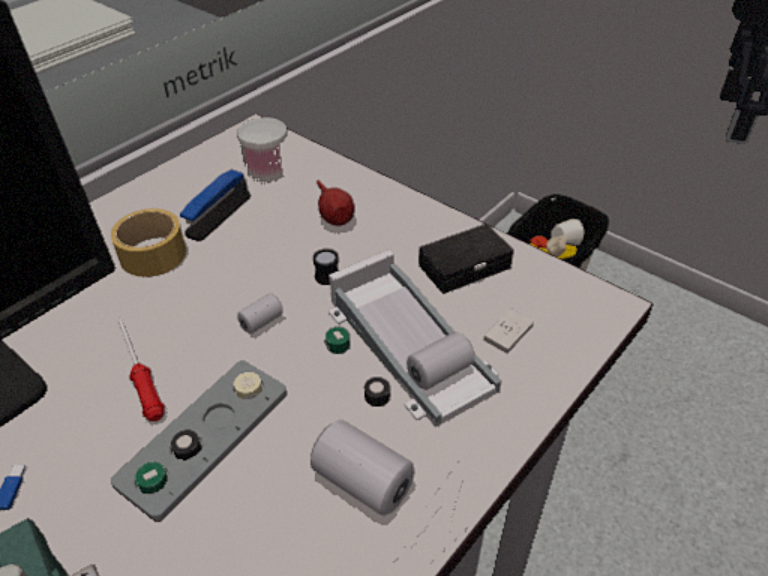

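The top view shows the ramp, from its foot near (350,392) to the stop plate near (395,242). The middle-sized roller lies on its entry at (360,357). The big roller at (246,373) and the small one at (310,208) are decoys. Next I'll measure the ramp and roller.

```bash
cat > h.py <<'E'
import numpy as np,cv2
def cloud(f,T=None):
    T=f['T'] if T is None else T
    K=f['camera_matrix'];d=f['depth'];v,u=np.indices(d.shape)
    P=np.stack([(u-K[0,2])/K[0,0]*d,(v-K[1,2])/K[1,1]*d,d],-1)
    return P@T[:3,:3].T+T[:3,3]
E
python3 - <<'E'
from h import *
for n in('top','scene'):
    f=dict(np.load(f'pics/{n}.npz'));W=cloud(f);z=W[...,2]
    ok=f['depth']>0
    m=(ok&(z>.006)&(z<.08)).astype(np.uint8)
    c,l,st,ce=cv2.connectedComponentsWithStats(m,connectivity=4)
    if n=='top': seed=(238,240)
    else: seed=(240,293)
    lab=l[seed];r=l==lab
    P=W[r];print(n,'area',r.sum(),'z',np.percentile(z[r],[1,50,99]).round(4))
    rect=cv2.minAreaRect((P[:,:2]*1000).astype(np.float32));print('rect',rect)
    tab=ok&(abs(z)<.006);print('table z',np.median(z[tab]),z[tab].std())
    # stop plate top
    t=P[(P[:,2]>.044)];print('high pts',len(t))
    vis=np.zeros(z.shape+(3,),np.uint8);vis[...,1]=r*80;vis[...,0]=np.clip(z*1000*4,0,255)*r;cv2.imwrite(f'pics/{n}_m.png',vis)
    a=np.deg2rad(-17)
    # plate: blobs of points >44mm
    mm=(r&(z>.040)).astype(np.uint8);k,l2,s2,c2=cv2.connectedComponentsWithStats(mm)
    for i in range(1,k):
        if s2[i,4]>15:
            Q=W[l2==i];print('blob',s2[i].tolist(),Q.mean(0).round(4),cv2.minAreaRect((Q[:,:2]*1000).astype(np.float32)))
E
```

```text
top area 4678 z [0.007  0.0195 0.0541]
rect ((477.71759033203125, -300.80755615234375), (116.77180480957031, 234.27288818359375), 72.7011947631836)
table z -0.0003857482087272768 0.0016183972053344614
high pts 804
blob [243, 152, 42, 18, 265] [ 0.5824 -0.3331  0.0485] ((583.2285766601562, -333.1933898925781), (91.615966796875, 13.146493911743164), 72.4452133178711)
blob [222, 225, 36, 26, 630] [ 0.4177 -0.2807  0.0496] ((418.4779357910156, -280.8156433105469), (70.46380615234375, 40.340877532958984), 74.07788848876953)
scene area 6586 z [0.0069 0.0221 0.056 ]
rect ((505.79913330078125, -309.2385559082031), (117.6802749633789, 298.4228210449219), 72.59812927246094)
table z 0.002012026309835324 0.0012765217119546366
high pts 1037
blob [220, 166, 43, 25, 376] [ 0.5799 -0.3302  0.0487] ((580.896240234375, -332.4148864746094), (91.13557434082031, 15.530678749084473), 73.6549072265625)
blob [272, 221, 44, 34, 830] [ 0.4116 -0.2752  0.0508] ((415.6263122558594, -280.3529357910156), (71.47737884521484, 43.43505096435547), 74.37207794189453)
```

Depth gives a ramp footprint of 117×234 mm, against 118×234 specified. The uphill yaw is about -17.3° and the origin about (0.4905,-0.3047). The roller axis is at ramp x≈-76, so there's room behind it. I'll hover behind it with the fingers partly closed.

Emit:
{"method": "step_arm", "body": {"motion": [[0.0067, 0.02475, -0.005, -2.98, 30], [0.0067, 0.02475, -0.005, -2.98, 30], [0.0067, 0.02475, -0.005, -2.98, 30], [0.0067, 0.02475, -0.005, -2.98, 30], [0.0067, 0.02475, -0.005, -2.98, 30], [0.0067, 0.02475, -0.005, -2.98, 30], [0.0067, 0.02475, -0.005, -2.98, 30], [0.0067, 0.02475, -0.005, -2.98, 30], [0.0067, 0.02475, -0.005, -2.98, 30], [0.0067, 0.02475, -0.005, -2.98, 30], [0.0067, 0.02475, -0.005, -2.98, 30], [0.0067, 0.02475, -0.005, -2.98, 30], [0.0067, 0.02475, -0.005, -2.98, 30], [0.0067, 0.02475, -0.005, -2.98, 30], [0, 0, 0, 0, 30], [0, 0, 0, 0, 30]]}}

```text
time_s: 1.43
eef_pos: [0.3728, -0.2669, 0.161]
orientation: [0.989, -0.149, -0.0, -0.0]
force: [0.0, -0.9, -0.1]
finger_gap: 0.306
grasp_force: 0.0
```

```bash
cat >> h.py <<'E'
from scipy.spatial.transform import Rotation as R
O=np.array([.4905,-.3047]);A=np.deg2rad(-17.3);U=np.array([np.cos(A),np.sin(A)]);V=np.array([-U[1],U[0]])
def state(arm):
    s=arm.sense();p=np.array(s['eef_pos']);q=R.from_quat(s['orientation']).as_matrix()
    d=p[:2]-O
    print('t',round(s['time_s'],2),'tcp',p.round(4),'ramp x,y mm',(1000*d@U).round(1),(1000*d@V).round(1),'ytool deg',np.degrees(np.arctan2(q[1,1],q[0,1])).round(2),'tilt',q[2,2].round(4),'F',np.round(s['force'],1),'gap',round(s['finger_gap'],3))
    T=np.eye(4);T[:3,:3]=q;T[:3,3]=p;return T
def roller(W,ok,zmin=.042,xmax=85):
    d=W[...,:2]-O;x=1000*d@U;y=1000*d@V
    m=ok&(abs(y)<37)&(x>-125)&(x<xmax)
    return m,x,y
E
python3 - <<'E'
from h import *
from bench import arm
T=state(arm);f=arm.grab_frame('wrist')
W=cloud(f,T@f['mount']);m,x,y=roller(W,f['depth']>0)
z=W[...,2]
t=m&(z>.044)&(z<.07);print('roller top',t.sum(),x[t].mean(),y[t].mean(),y[t].min(),y[t].max(),np.percentile(z[t],95))
cv2.imwrite('pics/w1.png',f['pixels'][:,:,::-1])
f=arm.grab_frame('top');W=cloud(f);m,x,y=roller(W,f['depth']>0);z=W[...,2];t=m&(z>.044)&(z<.07);print('top',t.sum(),x[t].mean(),y[t].mean())
E
```

```text
t 1.43 tcp [ 0.3728 -0.2669  0.161 ] ramp x,y mm -123.7 1.1 ytool deg -107.11 tilt -1.0 F [ 0.  -0.9 -0.1] gap 0.306
roller top 3698 -75.07495026578812 0.09303062689958357 -34.97894961964759 35.38221177176774 0.05423740988319507
top 0 nan nan<stdin>:8: RuntimeWarning: Mean of empty slice.
  ret = ret.dtype.type(ret / rcount)
```

View pics/w1.png

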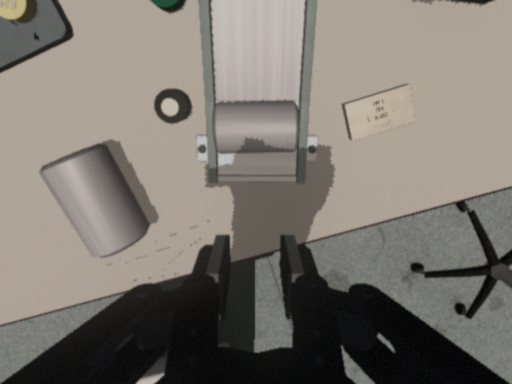

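The wrist view shows the roller at about (257,126), square across the lane, with the fingertips at (222,240) and (290,240) centred behind it. The wrist measurement agrees: x -75, y 0. Going down behind it.

Emit:
{"method": "step_arm", "body": {"motion": [[0, -0.001, -0.014, -0.2, 30], [0, 0, -0.014, 0, 30], [0, 0, -0.014, 0, 30], [0, 0, -0.014, 0, 30], [0, 0, -0.014, 0, 30], [0, 0, -0.014, 0, 30], [0, 0, -0.014, 0, 30], [0, 0, -0.014, 0, 30], [0, 0, -0.014, 0, 30], [0, 0, -0.014, 0, 30], [0, 0, 0, 0, 30], [0, 0, 0, 0, 30]]}}

```text
time_s: 2.53
eef_pos: [0.3721, -0.2702, 0.021]
orientation: [0.988, -0.153, -0.001, 0.0]
force: [-0.1, 0.7, 0.4]
finger_gap: 0.303
grasp_force: 0.0
```

Run:
```python
from h import *
from bench import arm
T=state(arm);f=arm.grab_frame('wrist')
W=cloud(f,T@f['mount']);m,x,y=roller(W,f['depth']>0)
z=W[...,2];t=m&(z>.044)&(z<.07)&(x>-105);print('roller',t.sum(),x[t].mean(),x[t].min(),y[t].mean())
f=arm.grab_frame('scene')
cv2.imwrite('pics/s2.png',cv2.resize(f['pixels'][130:310,170:410,::-1],(800,600)))
```

```text
t 2.53 tcp [ 0.3721 -0.2702  0.021 ] ramp x,y mm -123.4 -2.3 ytool deg -107.62 tilt -1.0 F [-0.1  0.7  0.4] gap 0.303
roller 15467 -73.56127213585523 -95.20632109185266 -0.036886108654778
```

View pics/s2.png

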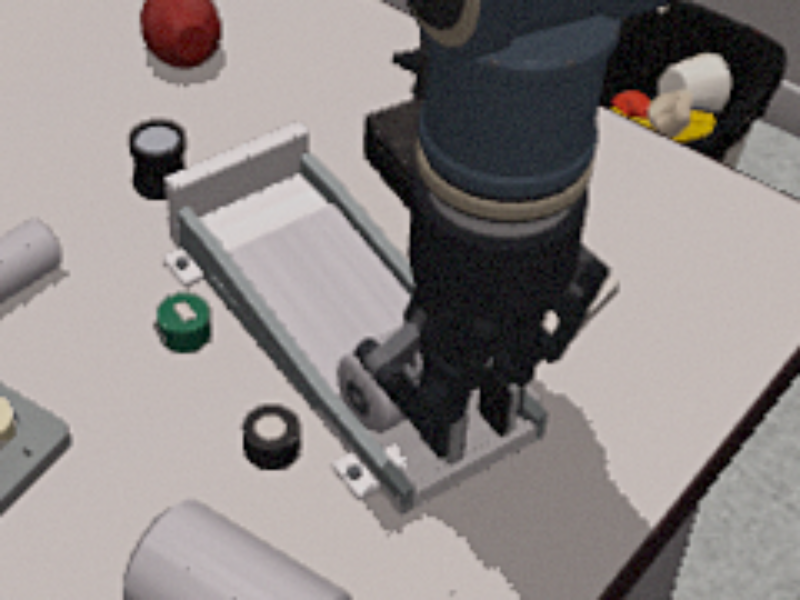

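The scene view shows both fingertips down, near (440,450) and (500,420), behind the roller at (380,385) and clear of the curbs and lip. Now a slow approach to contact.

Emit:
{"method": "step_arm", "body": {"motion": [[0.002, 0.0015, 0, 0.3, 30], [0.00143, -0.00045, 0, 0, 30], [0.00143, -0.00045, 0, 0, 30], [0.00143, -0.00045, 0, 0, 30], [0.00143, -0.00045, 0, 0, 30], [0.00143, -0.00045, 0, 0, 30], [0.00143, -0.00045, 0, 0, 30], [0.00095, -0.0003, 0, 0, 30], [0.00095, -0.0003, 0, 0, 30], [0.00095, -0.0003, 0, 0, 30], [0.00095, -0.0003, 0, 0, 30], [0.00095, -0.0003, 0, 0, 30], [0.00095, -0.0003, 0, 0, 30], [0.00095, -0.0003, 0, 0, 30], [0.00095, -0.0003, 0, 0, 30], [0.00095, -0.0003, 0, 0, 30], [0.00095, -0.0003, 0, 0, 30], [0.00095, -0.0003, 0, 0, 30], [0.00095, -0.0003, 0, 0, 30], [0.00095, -0.0003, 0, 0, 30]]}}

```text
time_s: 4.3
eef_pos: [0.3957, -0.2744, 0.0213]
orientation: [0.989, -0.15, 0.0, 0.0]
force: [-0.7, 0.4, 0.0]
finger_gap: 0.296
grasp_force: 0.1
```

```bash
cat > chk.py <<'E'
from h import *
from bench import arm
T=state(arm);f=arm.grab_frame('wrist')
W=cloud(f,T@f['mount']);m,x,y=roller(W,f['depth']>0)
z=W[...,2];lane=.010+np.clip((x+55),0,110)*1e-3*.1228
t=m&(z-lane>.032)&(z-lane<.055);g=np.linalg.lstsq
tx=1000*((T[:2,3]-O)@U)
# highest strip above the lane = over the axis
h=(z-lane)[t];s=t&(z-lane>np.percentile(h,85))&(x>tx+15)
c=np.polyfit(y[s],x[s],1)
print('axis x',np.median(x[s]).round(1),'minus tcp',(np.median(x[s])-tx).round(1),'y',y[s].min().round(1),y[s].max().round(1),'skew deg',np.degrees(np.arctan(c[0])).round(1),'top z',np.percentile(z[s],90).round(4))
E
python3 chk.py
```

```text
t 4.3 tcp [ 0.3957 -0.2744  0.0213] ramp x,y mm -99.6 0.8 ytool deg -107.22 tilt -1.0 F [-0.7  0.4  0. ] gap 0.296
axis x -64.8 minus tcp 34.8 y -31.8 33.1 skew deg -1.8 top z 0.0548
```

Emit:
{"method": "step_arm", "body": {"motion": [[0.00143, -0.00045, 0, 0, 30], [0.00143, -0.00045, 0, 0, 30], [0.00143, -0.00045, 0, 0, 30], [0.00143, -0.00045, 0, 0, 30], [0.00143, -0.00045, 0, 0, 30], [0.00143, -0.00045, 0, 0, 30], [0.00143, -0.00045, 0.0002, 0, 30], [0.00143, -0.00045, 0.0002, 0, 30], [0.00143, -0.00045, 0.0002, 0, 30], [0.00143, -0.00045, 0.0002, 0, 30], [0.00143, -0.00045, 0.0002, 0, 30], [0.00143, -0.00045, 0.0002, 0, 30], [0.00143, -0.00045, 0.0002, 0, 30], [0.00143, -0.00045, 0.0002, 0, 30], [0.00143, -0.00045, 0.0002, 0, 30], [0.00143, -0.00045, 0.0002, 0, 30], [0.00143, -0.00045, 0.0002, 0, 30], [0.00143, -0.00045, 0.0002, 0, 30], [0.00143, -0.00045, 0.0002, 0, 30], [0.00143, -0.00045, 0.0002, 0, 30]]}}

```text
time_s: 6.02
eef_pos: [0.4243, -0.2834, 0.0241]
orientation: [0.989, -0.15, 0.0, 0.0]
force: [-0.6, 1.0, -0.2]
finger_gap: 0.3
grasp_force: 0.5
```

```bash
python3 chk.py
```

```text
t 6.02 tcp [ 0.4243 -0.2834  0.0241] ramp x,y mm -69.5 0.7 ytool deg -107.22 tilt -1.0 F [-0.6  1.  -0.2] gap 0.3
axis x -37.9 minus tcp 31.6 y -30.9 33.2 skew deg -1.9 top z 0.0573
```

Contact is holding steady on the slope. Continuing.

Emit:
{"method": "step_arm", "body": {"motion": [[0.00143, -0.00045, 0.00018, 0, 30], [0.00143, -0.00045, 0.00018, 0, 30], [0.00143, -0.00045, 0.00018, 0, 30], [0.00143, -0.00045, 0.00018, 0, 30], [0.00143, -0.00045, 0.00018, 0, 30], [0.00143, -0.00045, 0.00018, 0, 30], [0.00143, -0.00045, 0.00018, 0, 30], [0.00143, -0.00045, 0.00018, 0, 30], [0.00143, -0.00045, 0.00018, 0, 30], [0.00143, -0.00045, 0.00018, 0, 30], [0.00143, -0.00045, 0.00018, 0, 30], [0.00143, -0.00045, 0.00018, 0, 30], [0.00143, -0.00045, 0.00018, 0, 30], [0.00143, -0.00045, 0.00018, 0, 30], [0.00143, -0.00045, 0.00018, 0, 30], [0.00143, -0.00045, 0.00018, 0, 30], [0.00143, -0.00045, 0.00018, 0, 30], [0.00143, -0.00045, 0.00018, 0, 30], [0.00143, -0.00045, 0.00018, 0, 30], [0.00143, -0.00045, 0.00018, 0, 30]]}}

```text
time_s: 7.73
eef_pos: [0.4529, -0.2924, 0.0277]
orientation: [0.989, -0.15, -0.0, 0.0]
force: [-0.9, 0.1, 0.7]
finger_gap: 0.3
grasp_force: 0.7
```

Emit:
{"method": "step_arm", "body": {"motion": [[0.00143, -0.00045, 0.00018, 0, 30], [0.00143, -0.00045, 0.00018, 0, 30], [0.00143, -0.00045, 0.00018, 0, 30], [0.00143, -0.00045, 0.00018, 0, 30], [0.00143, -0.00045, 0.00018, 0, 30], [0.00143, -0.00045, 0.00018, 0, 30], [0.00143, -0.00045, 0.00018, 0, 30], [0.00143, -0.00045, 0.00018, 0, 30], [0.00143, -0.00045, 0.00018, 0, 30], [0.00143, -0.00045, 0.00018, 0, 30], [0.00143, -0.00045, 0.00018, 0, 30], [0.00143, -0.00045, 0.00018, 0, 30], [0.00143, -0.00045, 0.00018, 0, 30], [0.00143, -0.00045, 0.00018, 0, 30], [0.00143, -0.00045, 0.00018, 0, 30], [0.00143, -0.00045, 0.00018, 0, 30], [0.00143, -0.00045, 0.00018, 0, 30], [0.00143, -0.00045, 0.00018, 0, 30], [0.00143, -0.00045, 0.00018, 0, 30], [0.00143, -0.00045, 0.00018, 0, 30]]}}

```text
time_s: 9.4
eef_pos: [0.4815, -0.3014, 0.0313]
orientation: [0.989, -0.15, 0.0, 0.0]
force: [-1.8, 0.2, 0.1]
finger_gap: 0.303
grasp_force: 0.7
```

```bash
python3 chk.py; python3 -c "
import cv2
from bench import arm
f=arm.grab_frame('scene');cv2.imwrite('pics/s3.png',cv2.resize(f['pixels'][130:310,170:410,::-1],(800,600)))"
```

```text
t 9.4 tcp [ 0.4815 -0.3014  0.0313] ramp x,y mm -9.6 0.5 ytool deg -107.23 tilt -1.0 F [-1.8  0.2  0.1] gap 0.303
axis x 21.4 minus tcp 30.9 y -30.6 34.1 skew deg 0.0 top z 0.0645
```

View pics/s3.png

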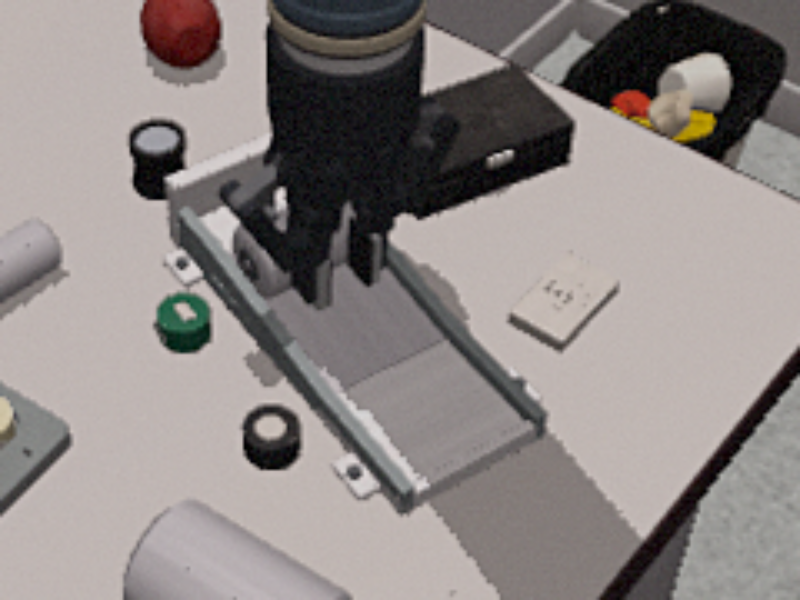

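The roller, near (262,255), is up the slope ahead of the fingertips at (320,300) and (370,275), and nothing else has moved. Continuing to just short of the crest.

Emit:
{"method": "step_arm", "body": {"motion": [[0.00143, -0.00045, 0.00018, 0, 30], [0.00143, -0.00045, 0.00018, 0, 30], [0.00143, -0.00045, 0.00018, 0, 30], [0.00143, -0.00045, 0.00018, 0, 30], [0.00143, -0.00045, 0.00018, 0, 30], [0.00143, -0.00045, 0.00018, 0, 30], [0.00143, -0.00045, 0.00018, 0, 30], [0.00143, -0.00045, 0.00018, 0, 30], [0.00143, -0.00045, 0.00018, 0, 30], [0.00143, -0.00045, 0.00018, 0, 30], [0.00143, -0.00045, 0.00018, 0, 30], [0.00143, -0.00045, 0.00018, 0, 30], [0.00143, -0.00045, 0.00018, 0, 30], [0.00143, -0.00045, 0.00018, 0, 30], [0.00143, -0.00045, 0.00018, 0, 30], [0.00143, -0.00045, 0.00018, 0, 30], [0.00143, -0.00045, 0.00018, 0, 30], [0.00143, -0.00045, 0.00018, 0, 30]]}}

```text
time_s: 11.0
eef_pos: [0.5072, -0.3095, 0.0346]
orientation: [0.989, -0.15, 0.0, 0.0]
force: [-1.6, 1.2, 0.5]
finger_gap: 0.298
grasp_force: 0.8
```

Emit:
{"method": "step_arm", "body": {"motion": [[0.00076, -0.00024, 0.0001, 0, 30], [0.00076, -0.00024, 0.0001, 0, 30], [0.00076, -0.00024, 0.0001, 0, 30], [0.00076, -0.00024, 0.0001, 0, 30], [0.00076, -0.00024, 0, 0, 30], [0.00076, -0.00024, 0, 0, 30], [0.00076, -0.00024, 0, 0, 30], [0.00076, -0.00024, 0, 0, 30], [0.00076, -0.00024, 0, 0, 30], [0.00076, -0.00024, 0, 0, 30], [0.00076, -0.00024, 0, 0, 30], [0.00076, -0.00024, 0, 0, 30], [0.00076, -0.00024, 0, 0, 30], [0.00076, -0.00024, 0, 0, 30]]}}

```text
time_s: 12.17
eef_pos: [0.5178, -0.3128, 0.035]
orientation: [0.989, -0.15, -0.0, 0.0]
force: [-0.3, -0.4, 0.1]
finger_gap: 0.302
grasp_force: 0.0
```

```bash
python3 chk.py
```

```text
t 12.17 tcp [ 0.5178 -0.3128  0.035 ] ramp x,y mm 28.5 0.4 ytool deg -107.22 tilt -1.0 F [-0.3 -0.4  0.1] gap 0.302
axis x 69.6 minus tcp 41.2 y -30.4 34.3 skew deg 0.1 top z 0.0645
```

The roller dropped into the cradle with its axis at x≈69.6. I'll follow it up gently to make sure it's home against the stop.

Emit:
{"method": "step_arm", "body": {"motion": [[0.00076, -0.00024, 0, 0, 30], [0.00076, -0.00024, 0, 0, 30], [0.00076, -0.00024, 0, 0, 30], [0.00076, -0.00024, 0, 0, 30], [0.00076, -0.00024, 0, 0, 30], [0.00076, -0.00024, 0, 0, 30], [0.00076, -0.00024, 0, 0, 30], [0.00076, -0.00024, 0, 0, 30], [0.00038, -0.00012, 0, 0, 30], [0.00038, -0.00012, 0, 0, 30], [0, 0, 0, 0, 30]]}}

```text
time_s: 13.13
eef_pos: [0.5246, -0.315, 0.035]
orientation: [0.989, -0.15, 0.0, 0.0]
force: [0.7, 0.9, -0.1]
finger_gap: 0.299
grasp_force: 0.0
```

Emit:
{"method": "step_arm", "body": {"motion": [[0.00038, -0.00012, 0, 0, 30], [0.00038, -0.00012, 0, 0, 30], [0.00038, -0.00012, 0, 0, 30], [0.00038, -0.00012, 0, 0, 30], [0, 0, 0, 0, 30]]}}

```text
time_s: 13.55
eef_pos: [0.5248, -0.315, 0.0347]
orientation: [0.989, -0.15, -0.001, -0.0]
force: [-4.8, 2.2, 2.5]
finger_gap: 0.297
grasp_force: 2.4
```

```bash
python3 chk.py
```

```text
t 13.55 tcp [ 0.5248 -0.315   0.0347] ramp x,y mm 35.8 0.3 ytool deg -107.24 tilt -1.0 F [-4.8  2.2  2.5] gap 0.297
axis x 70.0 minus tcp 34.2 y -30.1 33.8 skew deg 0.1 top z 0.0645
```

The contact force has built to 5 N with the TCP stopped, so the roller is against the stop plate. Backing straight off down the slope, slowly at first, then rising clear.

Emit:
{"method": "step_arm", "body": {"motion": [[-0.0005, 0.00015, 0, 0, 30], [-0.0005, 0.00015, 0, 0, 30], [-0.001, 0.0003, 0, 0, 30], [-0.0019, 0.0006, 0, 0, 30], [-0.0038, 0.0012, 0, 0, 30], [-0.0057, 0.0018, 0, 0, 30], [-0.0057, 0.0018, 0, 0, 30], [-0.0057, 0.0018, 0, 0, 30], [-0.0057, 0.0018, 0.005, 0, 30], [-0.0057, 0.0018, 0.01, 0, 30], [-0.0057, 0.0018, 0.015, 0, 30], [-0.0057, 0.0018, 0.02, 0, 30], [-0.0057, 0.0018, 0.02, 0, 30], [-0.0057, 0.0018, 0.02, 0, 30], [0, 0, 0.02, 0, 30], [0, 0, 0.02, 0, 30], [0, 0, 0.01, 0, 30], [0, 0, 0, 0, 30], [0, 0, 0, 0, 30]]}}

```text
time_s: 15.18
eef_pos: [0.467, -0.2968, 0.1754]
orientation: [0.989, -0.15, 0.001, 0.0]
force: [-0.6, -0.3, 0.3]
finger_gap: 0.303
grasp_force: 0.0
```

```bash
python3 chk.py; python3 -c "
import cv2
from bench import arm
f=arm.grab_frame('scene');cv2.imwrite('pics/s4.png',cv2.resize(f['pixels'][130:310,170:410,::-1],(800,600)))"
```

```text
t 15.18 tcp [ 0.467  -0.2968  0.1754] ramp x,y mm -24.8 0.5 ytool deg -107.23 tilt -1.0 F [-0.6 -0.3  0.3] gap 0.303
axis x 69.5 minus tcp 94.2 y -30.9 34.2 skew deg -0.4 top z 0.0643
```

View pics/s4.png

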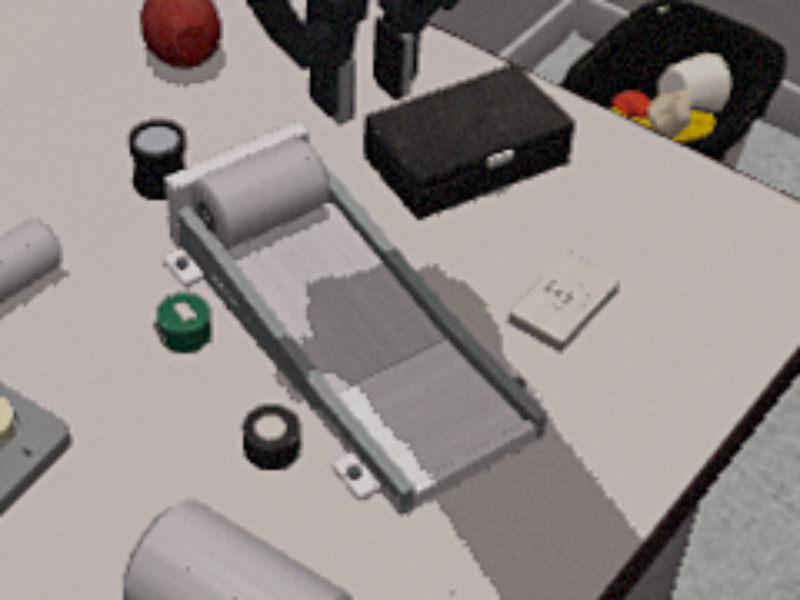

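The roller, near (262,190), sits square in the cradle against the stop plate. The gripper is clear above it and the objects around the ramp haven't moved. Handing in.

```bash
python3 -c "
from bench import arm
print(arm.close_job())"
```

```text
the job is handed in; nothing more can be done
None
```

The roller is home in the cradle against the stop plate, pushed up slowly without running back; the arm is clear, nothing around the ramp moved, and the job was handed in at about 15 s of the 42 s allowed.

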